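Hold a relay's recessed test button down with the push rod

TASK

Take the orange-handled push rod out of the wooden tool rack and, with the rod and not the gripper, slide the dust shutter on top of the relay fully open. Then reach the rod down through the uncovered hole and press the red test button inside fully home without forcing it, so that the relay's contacts can be checked. Finish like that, with the rod still gripped and the button held down, and leave the loose parts on the table where they lie.

Things in the scene. Friction and masses are not known exactly. Their poses are not given: they have to be found in the camera images.
- relay: Fixed: relay with see-through amber case and black top plate, plugged into a grey test base. Origin: centre of the underside, on the table. Base 170 (x) x 120 (y) x 28 mm high; hollow case 110 (x) x 64 (y), centred; top face 114 mm above the table, top plate 6 mm thick. Its x axis is the way the shutter opens. Two 3.5 mm high shutter guides run along x, 27 mm apart. Place and yaw vary.
- hole (a point): Centre of the round hole, 16 mm in diameter, in the relay's top plate, level with the top face (22 mm from the relay's centre towards its -x). Covered by the shutter at the start.
- button_top (a point): Centre of the top face of the red test button: a flat disc 20 mm in diameter straight below the hole, 25 mm under the top face when up. It moves down with the button.
- test_button (a joint): Travel of the test button in m: 0 up, 0.007 fully home against its stop. Its spring pushes back with 2 N at the start of the travel and 6 N fully home; it rises again when let go.
- shutter (a joint): Travel of the dust shutter in m along the relay's x: 0 shut, 0.026 fully open; starts between 0 and 0.006. About 1 N slides it; it stays where left. An aluminium plate 38 (x) x 26 (y) mm, upper face 3.5 mm above the relay's top face; shut, it reaches from 14 mm on the -x side of the hole's centre to 24 mm on the +x side.
- shutter_rib (a point): Yellow rib across the shutter near its +x end, 22 mm wide (relay's y), 4 mm thick, 10 mm high above the shutter plate. The point is the middle of the top edge of its upright face that looks to the relay's -x; shut, that face is 18 mm from the hole's centre. Push this face towards the relay's +x to open; the point moves with the shutter.
- rack: Fixed: wooden tool rack 60 (x) x 120 (y) mm, top board at 100 mm above the table, 12 mm thick, with three through holes 13 mm in diameter in a row along its y, 34 mm apart; the rod stands in the middle one, the others are empty. Origin: centre of the underside. It varies in place and turn.
- push_rod: Loose: insulated push rod, about 70 g, 152 mm long, upright in the rack. Origin: underside of its collar, on the rack's top at the start; z along the rod, up. A white round shaft 8 mm in diameter reaches 90 mm below the origin to a flat tip; the orange collar is 30 mm in diameter, 6 mm high; on it the round orange handle, 22 mm in diameter, 56 mm long (its top 62 mm above the origin).
- rod_tip (a point): Centre of the flat lower end of the rod's shaft, 90 mm below its origin.
- rod_grip (a point): Point on the rod's axis to grip at: 30 mm above its origin, in the lower half of the handle.
- housing: Bystander, loose: cracked empty amber relay housing, an open-topped box 110 x 64 x 82 mm, origin under its centre.
- pole_a: Bystander, loose: dark iron pole piece, an L 60 x 26 mm, 36 mm high at one end; origin under its centre.
- pole_b: Bystander, loose: the second pole piece, same as the first.
- fuse_carrier: Bystander, loose: white porcelain fuse carrier 85 x 30 mm, 36 mm high; origin under its centre.
There are look-alikes about, which are no part of the job. Leave any blue, green or purple look-alike of the relay alone.

How it is judged:
By the outcome, as a careful person would: the job done as asked, in the order asked, and still so for the second after the job is handed in, while the arm keeps its last pose, push and grip.
It also fails if it takes over 48 s, if anything falls off the work surface, if the arm or the gripper's body presses on something with over 40 N, if the wrist force passes 120 N, or if a joint passes its speed limit or range.

ROBOT

A 6-joint arm with a two-finger parallel gripper is mounted at the origin on the work surface. World frame = base frame: x ahead of the robot, y to its left, z up, the work surface at z = 0. Lengths are in mm, angles in degrees, forces in N, time in s.
With the tool pointing down it reaches from about 425 to 1125 mm from the base axis. Payload 14.9 kg.
Tool frame: the origin (TCP) lies midway between the tips of the shut fingers; the grasp point (between the pads) lies 19 mm behind it (env.pinch_z is the distance from the TCP to the grasp point, in mm); z points along the fingers, y is the line along which they close (so a half turn about z gives the same grasp; the last joint's range is limited). The gripper opens to 91 mm and grips with 3 to 60 N. Pads are 32 mm wide; open, the fingers measure 118 mm over their backs; the gripper's body (76 mm by 178 mm) begins 60 mm behind the grasp point.
Start: joints at [69.196, 21.709, 99.362, -0, 58.929, -1.908], TCP at [226.705, 662.286, 213.932] pointing down, gripper open.
Joint ranges: [-158.91, 158.91], [-42.39, 125.64], [0.06, 152.35], [-60.88, 240.88], [17.5, 164.5], [-176.32, 176.32]. Speed limits (degrees/s): [108.29, 108.29, 136.94, 180, 180, 180].

INTERFACE

Orientations are given as [roll, pitch, yaw] about the fixed x, y, z axes, in that order (R = Rz(yaw) Ry(pitch) Rx(roll)).
In Python, from plant import env gives the robot as it stands. The module is installed in compiled form; this text tells all that it offers.
- The arm moves only by the tool carry_out, never from a script. Its argument "targets" is a list of rows, each an object of numbers: "x", "y", "z": the shift along the tool's x, y, z in cm; "ax", "ay", "az": the turn, a rotation vector about the tool's x, y, z in rad; "fingers": the finger opening in cm, from 0 to 9.12. In form: [{"x": .., "y": .., "z": .., "ax": .., "ay": .., "az": .., "fingers": ..}, ...]. A call has exactly 8 rows; each row shifts and turns the commanded pose from where the row before left it, along the tool's axes as they then stand; what a row does not reach is not made up. A row lasts 1/8 s, in which the tool goes at most 62.5 mm and 10.7 degrees, less where a joint would pass 70% of its speed; a pose out of reach is approached as far as the arm can. A call is refused whole if a number of a shift passes 6.25 or a number of a turn 0.188, either way. A call with a gripper value outside its range is refused whole. The fingers move at their own pace and stop on an object; "newtons" is the grip in N (left out, the last holds). Time passes only in rows, so rows that do not move let the fingers close, or fill a call up. It gives the time, the measured TCP pose, the force, the opening and the grip force at its end, in the units of the state.
- env.state(): the state, without advancing time (a new reading comes with each control period).
- env.get_image(name): name is "scene" or "side" or "wrist"; returns a dict with "color" (384x512x3 uint8, blue, green, red), "fx", "fy", "cx", "cy" (pixels), "rvec" (rotation vector, rad) and "tvec" (3), from world to camera coordinates, as OpenCV has them; the wrist camera has in their place "tool_from_camera" (4x4, takes a point from camera to tool coordinates, whose origin is the TCP and whose axes are the flange's). Camera axes: x right, y down, z forward; pixel columns grow to the right and rows downward; lengths in mm; the calibration is good to about 2 mm. A picture is of the moment at which its call begins: read the wrist's pose just before it. There is no depth.
- env.finish_job(): hands the job in; it is judged then, once.
The state is a dict: "time": time; "q": joint angles; "qvel": joint speeds; "joint_torque": joint torques, N m; "position": TCP position; "eef_rot": TCP orientation; "force": force on the tool from outside, world axes, zero at the start; "torque": the same for the moment, N m; "grip_width": opening from 0.0 (shut) to 1.0 (fully open); "finger_force": force on a finger pad.
Only numpy, scipy, OpenCV 4.12 (cv2) and the standard library are available. Lean on these libraries where they do the work, as an engineer would, in place of code of your own. Each camera call takes 0.05 s, during which the arm holds its last target. There are 200 camera calls.

## Working session

There is one attempt and no reset: what is moved stays moved. The work goes in short steps, Python scripts to look and compute and a tool call to move; the robot and the scene stay as the last step left them, time stands still between calls to the robot, and variables do not carry over. Pictures are saved under pics/ and viewed, at most 10 in all, crops included, and the job is handed in when it is done.

Besides the shell and the picture viewer there is one more tool, called after "Request:" as name(argument=value, ...) on one line, values as JSON. carry_out: Moves the arm, as the interface text tells. Its arguments: {"type":"object","properties":{"targets":{"type":"array"},"newtons":{"type":"number"}},"required":["targets"]}

```bash
mkdir -p pics; cat > h.py <<'E'
import numpy as np, cv2, pickle
from plant import env
from scipy.spatial.transform import Rotation as R
def snap(n,f):
    s=env.state(); d=env.get_image(n); d['state']=s
    cv2.imwrite(f'pics/{f}.png',d['color']); pickle.dump(d,open(f'pics/{f}.pkl','wb')); return d
def load(f): return pickle.load(open(f'pics/{f}.pkl','rb'))
def pose(s): return R.from_euler('xyz',s['eef_rot'],degrees=True).as_matrix(), np.array(s['position'])
def cam(d):  # world->cam
    if 'rvec' in d: return cv2.Rodrigues(np.array(d['rvec'],float))[0], np.array(d['tvec'],float).ravel()
    Rt,p=pose(d['state']); T=np.array(d['tool_from_camera'])
    Rc=Rt@T[:3,:3]; c=Rt@T[:3,3]+p
    return Rc.T,-Rc.T@c
def proj(d,P):
    Rm,t=cam(d); c=np.atleast_2d(P)@Rm.T+t
    return np.c_[d['fx']*c[:,0]/c[:,2]+d['cx'], d['fy']*c[:,1]/c[:,2]+d['cy']]
def atz(d,u,v,z):
    Rm,t=cam(d); o=-Rm.T@t; r=Rm.T@np.array([(u-d['cx'])/d['fx'],(v-d['cy'])/d['fy'],1])
    return o+r*(z-o[2])/r[2]
def crop(f,x0,y0,x1,y1,k,o):
    im=load(f)['color'][y0:y1,x0:x1]; cv2.imwrite(f'pics/{o}.png',cv2.resize(im,None,fx=k,fy=k,interpolation=cv2.INTER_CUBIC))
E
python3 - <<'E'
from h import *
a=snap('scene','s0');b=snap('side','d0')
w=snap('wrist','w0')
for d in(a,b,w):
    Rm,t=cam(d);print(-Rm.T@t,Rm[2],d['fx'])
cv2.imwrite('pics/both.png',cv2.resize(np.hstack([a['color'],b['color']]),(800,300)))
print(env.state())
E
```

```text
[1330.73581799 -381.142388    668.3329131 ] [-0.78828746  0.28114036 -0.54732347] 481.1179044522642
[ 381.96133801 -832.01478893  897.76185138] [ 0.11871643  0.6786461  -0.72480747] 405.7469467341224
[155.07654078 687.17743296 384.21171448] [ 0.256176   -0.08780407 -0.96263404] 329.27097644938954
{'time': 0.15, 'q': array([ 6.91983872e+01,  2.17308612e+01,  9.93869213e+01, -6.66151067e-04,
        5.89307513e+01, -1.90953475e+00]), 'qvel': array([ 0.00918229, -0.01888926, -0.16434494,  0.02033208, -0.12608815,
       -0.00545255]), 'joint_torque': array([ 7.93138352e-04, -7.64108706e+01, -4.34654081e+01,  6.50833966e-02,
        4.09248937e-02,  7.11223174e-05]), 'position': array([226.57020475, 662.00133656, 213.45677813]), 'eef_rot': array([-1.79951474e+02, -1.04723887e-03,  1.61108266e+02]), 'force': array([-0.45006434,  0.45516124,  0.94126062]), 'torque': array([ 0.00597466, -0.03926247,  0.05926507]), 'finger_force': 0.0, 'grip_width': 0.9995819935367962}
```

View pics/s0.png

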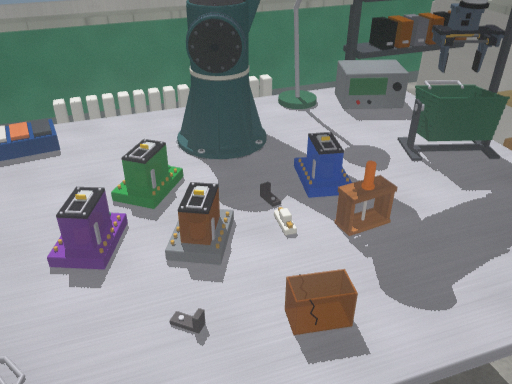

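View pics/d0.png

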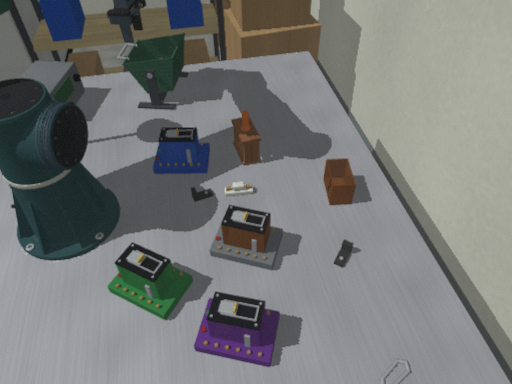

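The scene view shows these candidates:
- Relays: amber on a grey base at (200,215), and look-alikes in blue (323,160), green (147,170) and purple (86,220). The cracked housing is at (320,300).
- Rod: the orange handle in the rack at (370,175), the only one.

I choose the amber relay on the grey base (side view 246,232) and will check it in one close crop.

```bash
python3 - <<'E'
from h import *
def c(f,x,y,w,h,k): return cv2.resize(load(f)['color'][y:y+h,x:x+w],None,fx=k,fy=k,interpolation=cv2.INTER_CUBIC)
a=np.hstack([c('s0',160,175,80,60,5),c('d0',205,195,80,60,5)])
b=np.hstack([c('s0',330,155,80,60,5),c('d0',205,105,80,60,5)])
cv2.imwrite('pics/crop1.png',np.vstack([a,b]))
E
```

```text
(no output)
```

View pics/crop1.png

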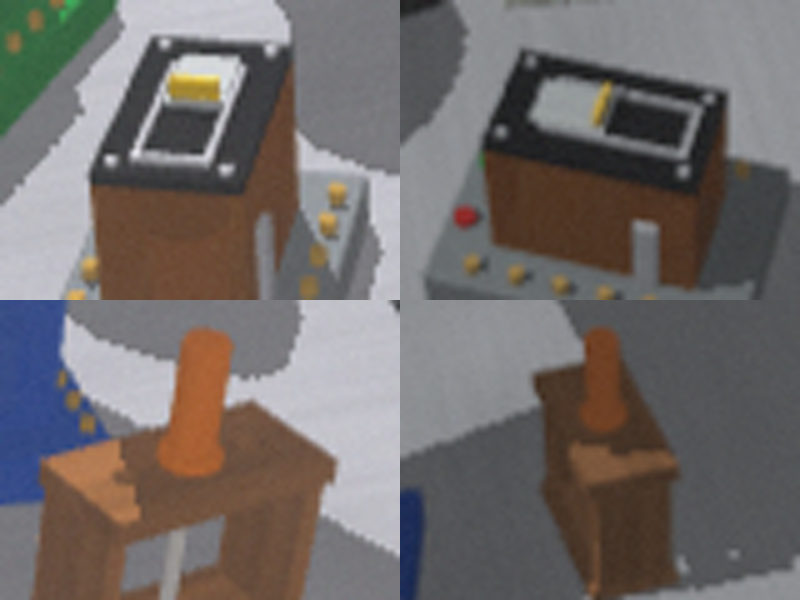

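```bash
python3 - <<'E'
from h import *
from scipy.optimize import least_squares
S,D=load('s0'),load('d0')
def fit(hx,hy,z,sp,dp,g):
    cs=np.array([[-hx,hy],[-hx,-hy],[hx,-hy],[hx,hy]])
    def W(p):
        c,s=np.cos(p[2]),np.sin(p[2]); return np.c_[cs@np.array([[c,s],[-s,c]])+p[:2],np.full(4,z)]
    f=lambda p:np.r_[(proj(S,W(p))-sp).ravel(),(proj(D,W(p))-dp).ravel()]
    r=least_squares(f,g,x_scale=[100,100,1]); return r.x[:2],np.degrees(r.x[2]),r.fun.reshape(-1,2).round(1)
# relay: order (-x,+y),(-x,-y),(+x,-y),(+x,+y)
sR=np.array([[293,40],[157,38],[92,180],[243,193]])/5+[160,175]
dR=np.array([[123,50],[85,150],[300,205],[325,92]])/5+[205,195]
m=atz(S,*sR.mean(0),114);print(m,atz(D,*dR.mean(0),114))
print(fit(55,32,114,sR,dR,[m[0],m[1],0]))
# rack top: find with all
sK=np.array([[42,160],[138,222],[335,165],[255,103]])/5+[330,155]
dK=np.array([[135,75],[188,183],[278,163],[225,65]])/5+[205,105]
for q in sK:print(atz(S,*q,100).round())
print('d')
for q in dK:print(atz(D,*q,100).round())
print('rod top S',atz(S,207/5+330,(337-300)/5+155,162),'D',atz(D,202/5+205,(335-300)/5+105,162))
print('collar S',atz(S,191/5+330,(459-300)/5+155,103),'D',atz(D,203/5+205,(416-300)/5+105,103))
# rib top
E
```

```text
[ 484.61389621 -192.71864868  114.        ] [ 481.4462728  -200.48049639  114.        ]
(array([ 482.22218471, -194.18589312]), np.float64(-27.082623755167923), array([[-0.8,  1.8],
       [-1.8,  0.3],
       [-1.3, -0.5],
       [-0.7, -0.9],
       [-0.1, -0.7],
       [-0.5, -2. ],
       [-0.4, -3.6],
       [ 1. , -0.6]]))
[527. 119. 100.]
[586. 133. 100.]
[575. 241. 100.]
[515. 237. 100.]
d
[514. 229. 100.]
[528. 115. 100.]
[586. 122. 100.]
[573. 227. 100.]
rod top S [547.15091398 181.81492751 162.        ] D [550.05289132 177.78983062 162.        ]
collar S [552.61837935 179.54335643 103.        ] D [548.41502265 174.16841031 103.        ]
```

```bash
cat >> h.py <<'E'
def delta(x,y,z,yaw):
    """shift in cm in current tool axes to world point, and az for desired yaw (tool down)"""
    s=env.state(); Rt,p=pose(s)
    return (Rt.T@(np.array([x,y,z])-p)/10).round(2), 'az',round(np.radians((s['eef_rot'][2]-yaw+180)%360-180),3), 'p',p.round(1),s['eef_rot'].round(2),'t',s['time'],'F',s['force'].round(1),'g',s['grip_width']*91.2,s['finger_force']
E
python3 - <<'E'
from h import *
S=load('s0'); print(atz(S,323,143,114))
print(delta(550,178,260,153))
E
```

```text
[340.21968823 173.56958039 114.        ]
(array([-46.27, -35.32,  -4.63]), 'az', np.float64(0.142), 'p', array([226.6, 662. , 213.5]), array([-179.95,   -0.  ,  161.11]), 't', 0.15, 'F', array([-0.5,  0.5,  0.9]), 'g', 91.16187781055582, 0.0)
```

Request:
carry_out(targets=[{"x": -2.5, "y": -1.9, "z": -1.5, "fingers": 9.12}, {"x": -4.4, "y": -3.4, "z": -1.5}, {"x": -4.6, "y": -3.5, "z": -1}, {"x": -4.6, "y": -3.5, "z": -0.6}, {"x": -4.6, "y": -3.5}, {"x": -4.6, "y": -3.5}, {"x": -4.6, "y": -3.5}, {"x": -4.6, "y": -3.5}])

```text
validation failed for argument at $.ta...
```

Request:
carry_out(targets=[{"x": -4.6, "y": -3.5}, {"x": -4.0, "y": -3.0}, {"x": -2.2, "y": -1.8}, {"x": -0.9, "y": -0.7}, {"az": 0.142}, {}, {}, {}])

```text
validation failed for argument at $.ta...
```

```bash
python3 - <<'E'
from h import *
print(delta(550,178,260,153))
w=snap('wrist','w1')
print(proj(w,[[550,178,162],[550,178,106],[550,178,100]]))
cv2.imwrite('pics/w1b.png',cv2.resize(w['color'],(768,576),interpolation=cv2.INTER_CUBIC))
E
```

```text
(array([-46.27, -35.32,  -4.63]), 'az', np.float64(0.142), 'p', array([226.6, 662. , 213.5]), array([-179.95,   -0.  ,  161.11]), 't', 0.15, 'F', array([-0.5,  0.5,  0.9]), 'g', 91.16187781055582, 0.0)
[[-75.59926677 608.23793493]
 [-33.40744345 541.545372  ]
 [-29.52998553 535.41627906]]
```

View pics/w1b.png

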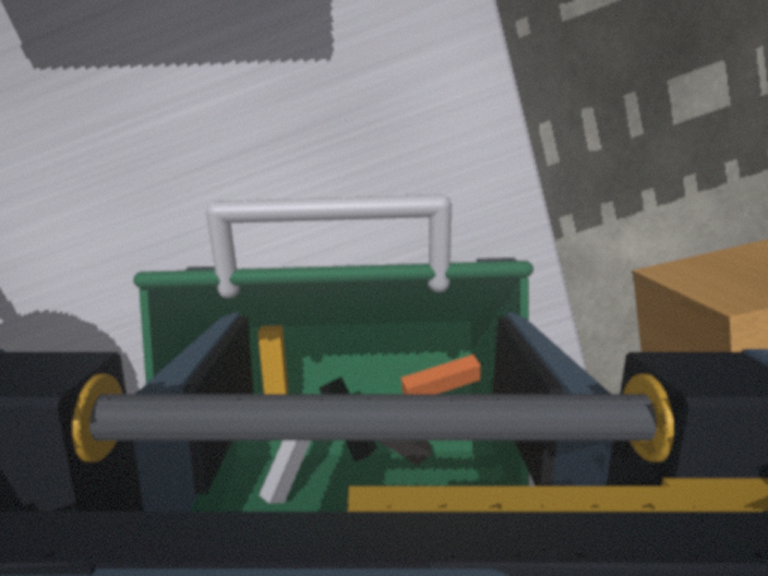

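The move was refused: every row needs all its keys. The picture only shows the start pose, with the green crate under the gripper (handle bar at about (330,205)), so I'll lift before going sideways.

Request:
carry_out(targets=[{"x": 0, "y": 0, "z": -2.5, "ax": 0, "ay": 0, "az": 0, "fingers": 9.12}, {"x": -1.5, "y": -1.2, "z": -2.2, "ax": 0, "ay": 0, "az": 0, "fingers": 9.12}, {"x": -3.7, "y": -2.8, "z": 0, "ax": 0, "ay": 0, "az": 0, "fingers": 9.12}, {"x": -4.6, "y": -3.5, "z": 0, "ax": 0, "ay": 0, "az": 0, "fingers": 9.12}, {"x": -4.6, "y": -3.5, "z": 0, "ax": 0, "ay": 0, "az": 0, "fingers": 9.12}, {"x": -4.6, "y": -3.5, "z": 0, "ax": 0, "ay": 0, "az": 0, "fingers": 9.12}, {"x": -4.6, "y": -3.5, "z": 0, "ax": 0, "ay": 0, "az": 0, "fingers": 9.12}, {"x": -4.6, "y": -3.5, "z": 0, "ax": 0, "ay": 0, "az": 0, "fingers": 9.12}])

```text
time: 1.2
position: [424.6, 365.9, 261.0]
eef_rot: [180.0, 0.0, 161.1]
force: [1.0, 0.5, -0.6]
grip_width: 0.998
finger_force: 0.0
```

Request:
carry_out(targets=[{"x": -4.6, "y": -3.5, "z": 0, "ax": 0, "ay": 0, "az": 0, "fingers": 9.12}, {"x": -4.6, "y": -3.5, "z": 0, "ax": 0, "ay": 0, "az": 0, "fingers": 9.12}, {"x": -4.6, "y": -3.5, "z": 0, "ax": 0, "ay": 0, "az": 0, "fingers": 9.12}, {"x": -3.0, "y": -2.3, "z": 0, "ax": 0, "ay": 0, "az": 0, "fingers": 9.12}, {"x": -1.3, "y": -1.0, "z": 0, "ax": 0, "ay": 0, "az": 0, "fingers": 9.12}, {"x": 0, "y": 0, "z": 0, "ax": 0, "ay": 0, "az": 0.14, "fingers": 9.12}, {"x": 0, "y": 0, "z": 0, "ax": 0, "ay": 0, "az": 0, "fingers": 9.12}, {"x": 0, "y": 0, "z": 0, "ax": 0, "ay": 0, "az": 0, "fingers": 9.12}])

```text
time: 2.2
position: [550.1, 178.9, 260.9]
eef_rot: [-180.0, -0.0, 153.3]
force: [0.1, -0.5, 0.1]
grip_width: 0.998
finger_force: 0.0
```

```bash
python3 - <<'E'
from h import *
print(delta(550,178,260,153))
w=snap('wrist','w2')
print(proj(w,[[550,178,162],[550,178,106],[550,178,100]])*1.5)
cv2.imwrite('pics/w2b.png',cv2.resize(w['color'],(768,576),interpolation=cv2.INTER_CUBIC))
E
```

```text
(array([-0.03, -0.09,  0.09]), 'az', np.float64(0.005), 'p', array([550.1, 178.9, 260.9]), array([-1.8000e+02, -1.0000e-02,  1.5329e+02]), 't', 2.2, 'F', array([ 0.1, -0.5,  0.1]), 'g', 91.00238799285792, 0.0)
[[369.32185721 284.0317343 ]
 [369.72558569 261.54731405]
 [369.76124902 259.561154  ]]
```

View pics/w2b.png

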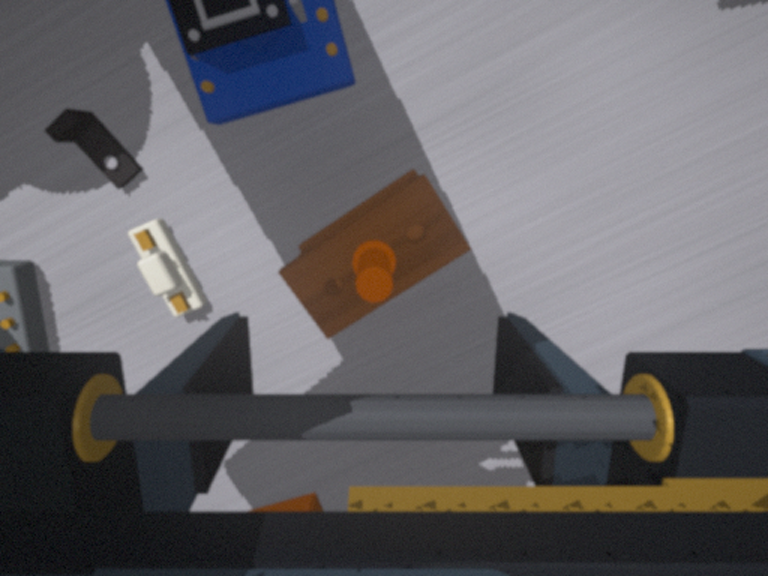

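The handle top is at (374,284) and the collar at (375,262) in this 1.5x view. That is about 5 px right of the prediction.

```bash
python3 - <<'E'
from h import *
w=load('w2')
a=atz(w,374/1.5,284.5/1.5,162);b=atz(w,375/1.5,262/1.5,104.5);print(a,b)
m=(a+b)/2; print(delta(m[0],m[1],111,153))
E
```

```text
[551.44095748 180.24762703 162.        ] [552.20503424 180.89772143 104.5       ]
(array([-0.07,  0.23, 14.99]), 'az', np.float64(0.005), 'p', array([550.2, 178.9, 260.9]), array([180.  ,  -0.  , 153.26]), 't', 2.25, 'F', array([-0.8,  0.6, -0. ]), 'g', 91.24367332831808, 0.0)
```

Request:
carry_out(newtons=20, targets=[{"x": -0.07, "y": 0.23, "z": 2, "ax": 0, "ay": 0, "az": 0, "fingers": 9.12}, {"x": 0, "y": 0, "z": 3.5, "ax": 0, "ay": 0, "az": 0, "fingers": 9.12}, {"x": 0, "y": 0, "z": 4, "ax": 0, "ay": 0, "az": 0, "fingers": 9.12}, {"x": 0, "y": 0, "z": 3, "ax": 0, "ay": 0, "az": 0, "fingers": 9.12}, {"x": 0, "y": 0, "z": 1.5, "ax": 0, "ay": 0, "az": 0, "fingers": 9.12}, {"x": 0, "y": 0, "z": 1, "ax": 0, "ay": 0, "az": 0, "fingers": 9.12}, {"x": 0, "y": 0, "z": 0, "ax": 0, "ay": 0, "az": 0, "fingers": 4}, {"x": 0, "y": 0, "z": 0, "ax": 0, "ay": 0, "az": 0, "fingers": 2.6}])

```text
time: 3.25
position: [552.7, 180.3, 111.8]
eef_rot: [179.9, 0.1, 153.1]
force: [0.8, 0.4, 0.9]
grip_width: 0.811
finger_force: 0.0
```

Request:
carry_out(newtons=45, targets=[{"x": 0, "y": 0, "z": 0, "ax": 0, "ay": 0, "az": 0, "fingers": 2.4}, {"x": 0, "y": 0, "z": 0, "ax": 0, "ay": 0, "az": 0, "fingers": 2}, {"x": 0, "y": 0, "z": 0, "ax": 0, "ay": 0, "az": 0, "fingers": 1}, {"x": 0, "y": 0, "z": 0, "ax": 0, "ay": 0, "az": 0, "fingers": 0}, {"x": 0, "y": 0, "z": 0, "ax": 0, "ay": 0, "az": 0, "fingers": 0}, {"x": 0, "y": 0, "z": 0, "ax": 0, "ay": 0, "az": 0, "fingers": 0}, {"x": 0, "y": 0, "z": 0, "ax": 0, "ay": 0, "az": 0, "fingers": 0}, {"x": 0, "y": 0, "z": 0, "ax": 0, "ay": 0, "az": 0, "fingers": 0}])

```text
time: 4.25
position: [552.1, 180.1, 110.9]
eef_rot: [-180.0, -0.0, 153.1]
force: [0.1, 0.1, 0.5]
grip_width: 0.235
finger_force: 45.0
```

Request:
carry_out(targets=[{"x": 0, "y": 0, "z": -1, "ax": 0, "ay": 0, "az": 0, "fingers": 0}, {"x": 0, "y": 0, "z": -2.5, "ax": 0, "ay": 0, "az": 0, "fingers": 0}, {"x": 0, "y": 0, "z": -3.5, "ax": 0, "ay": 0, "az": 0, "fingers": 0}, {"x": 0, "y": 0, "z": -4, "ax": 0, "ay": 0, "az": 0, "fingers": 0}, {"x": 0, "y": 0, "z": -3, "ax": 0, "ay": 0, "az": 0, "fingers": 0}, {"x": 0, "y": 0, "z": -2, "ax": 0, "ay": 0, "az": 0, "fingers": 0}, {"x": 0, "y": 0, "z": 0, "ax": 0, "ay": 0, "az": 0, "fingers": 0}, {"x": 0, "y": 0, "z": 0, "ax": 0, "ay": 0, "az": 0, "fingers": 0}])

```text
time: 5.25
position: [551.5, 179.9, 269.7]
eef_rot: [-179.9, -0.1, 153.1]
force: [0.2, -0.5, -1.2]
grip_width: 0.232
finger_force: 45.0
```

```bash
python3 - <<'E'
from h import *
print(delta(462,-184,271,153))
E
```

```text
(array([ -8.49, -36.51,  -0.1 ]), 'az', np.float64(0.001), 'p', array([551.5, 179.9, 269.7]), array([-1.7994e+02, -7.0000e-02,  1.5308e+02]), 't', 5.25, 'F', array([ 0.2, -0.5, -1.2]), 'g', 21.134148710705816, 44.99978184700012)
```

Request:
carry_out(targets=[{"x": -0.35, "y": -1.5, "z": 0, "ax": 0, "ay": 0, "az": 0, "fingers": 0}, {"x": -0.8, "y": -3.5, "z": 0, "ax": 0, "ay": 0, "az": 0, "fingers": 0}, {"x": -1.3, "y": -5.5, "z": 0, "ax": 0, "ay": 0, "az": 0, "fingers": 0}, {"x": -1.35, "y": -5.8, "z": 0, "ax": 0, "ay": 0, "az": 0, "fingers": 0}, {"x": -1.35, "y": -5.8, "z": 0, "ax": 0, "ay": 0, "az": 0, "fingers": 0}, {"x": -1.35, "y": -5.8, "z": 0, "ax": 0, "ay": 0, "az": 0, "fingers": 0}, {"x": -1.2, "y": -5.2, "z": 0, "ax": 0, "ay": 0, "az": 0, "fingers": 0}, {"x": -0.79, "y": -3.4, "z": 0, "ax": 0, "ay": 0, "az": 0, "fingers": 0}])

```text
time: 6.25
position: [460.8, -186.1, 270.2]
eef_rot: [-180.0, -0.1, 153.0]
force: [0.5, -0.1, -0.7]
grip_width: 0.231
finger_force: 45.0
```

Request:
carry_out(targets=[{"x": 0, "y": 0, "z": 0, "ax": 0, "ay": 0, "az": 0, "fingers": 0}, {"x": 0, "y": 0, "z": 0, "ax": 0, "ay": 0, "az": 0, "fingers": 0}, {"x": 0, "y": 0, "z": 0, "ax": 0, "ay": 0, "az": 0, "fingers": 0}, {"x": 0, "y": 0, "z": 0, "ax": 0, "ay": 0, "az": 0, "fingers": 0}, {"x": 0, "y": 0, "z": 0, "ax": 0, "ay": 0, "az": 0, "fingers": 0}, {"x": 0, "y": 0, "z": 0, "ax": 0, "ay": 0, "az": 0, "fingers": 0}, {"x": 0, "y": 0, "z": 0, "ax": 0, "ay": 0, "az": 0, "fingers": 0}, {"x": 0, "y": 0, "z": 0, "ax": 0, "ay": 0, "az": 0, "fingers": 0}])

```text
time: 7.25
position: [462.6, -183.8, 270.9]
eef_rot: [-180.0, -0.0, 153.1]
force: [-0.7, -0.0, -0.5]
grip_width: 0.234
finger_force: 45.0
```

```bash
python3 - <<'E'
from h import *
print(delta(462,-184,271,153))
w=snap('wrist','w3'); s=snap('scene','s3'); d=snap('side','d3')
Rt,p=pose(w['state']); tip=p+Rt@[0,0,101]; top=p-Rt@[0,0,51]; print(tip, [proj(i,np.array([tip,top])).round(1).tolist() for i in (w,s,d)])
a=cv2.resize(w['color'][60:210,130:380],(800,480),interpolation=cv2.INTER_CUBIC)
cv2.imwrite('pics/w3b.png',a)
E
```

```text
(array([ 0.04, -0.04, -0.01]), 'az', np.float64(0.001), 'p', array([ 462.6, -183.8,  270.9]), array([-180.  ,   -0.  ,  153.08]), 't', 7.25, 'F', array([-0.7, -0. , -0.5]), 'g', 21.37269465653293, 44.999953508377075)
[ 462.56337857 -183.79170828  169.94137759] [[[247.2, 188.4], [246.5, 287.4]], [[199.2, 169.1], [194.6, 100.4]], [[237.1, 201.1], [234.1, 153.7]]]
```

View pics/w3b.png

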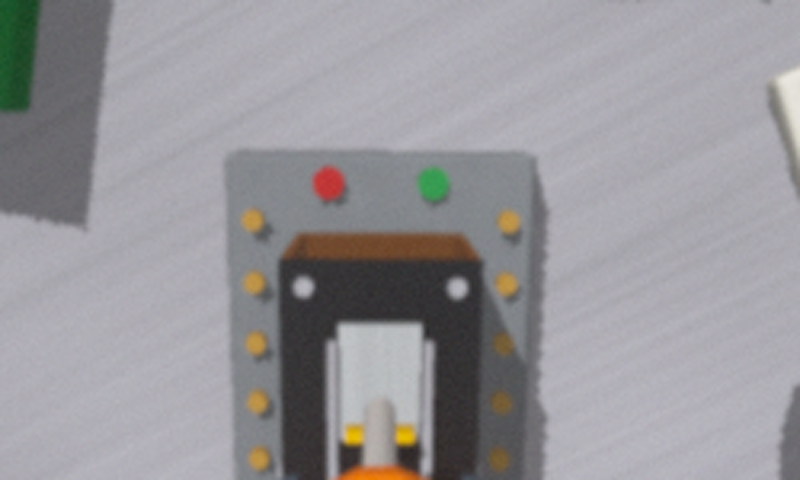

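The view shows the relay nearly aligned with the tool:
- Top plate far corners at (280,260) and (481,260).
- Shutter far edge at y=323, x from 338 to 422.
- Rib at (345–415, 426–445).
- Rod tip at about (379,408).

```bash
python3 - <<'E'
from h import *
w=load('w3'); Rt,p=pose(w['state'])
f=lambda x,y,z: (Rt.T@(atz(w,130+x/3.2,60+y/3.2,z)-p))[:2].round(1)
print('corners',f(280,260,114),f(481,260,114)); print('edges low',f(284,470,114),f(484,470,114))
print('base corners',f(226,152,28),f(536,155,28))
print('screws',f(303,287,114),f(457,288,114))
print('shutter',f(338,323,117.5),f(422,323,117.5)); print('rib base L/R',f(344,426,117.5),f(415,426,117.5),'ribtop far',f(344,445,127.5))
print('guides end',f(333,340,117.5),f(428,340,117.5)); print('tip',f(379,410,170))
i=load('s3')['color'][150:250,150:270]; j=load('d3')['color'][185:265,195:299]
cv2.imwrite('pics/c3.png',np.hstack([cv2.resize(i,(400,333),interpolation=cv2.INTER_CUBIC),cv2.resize(j,(400,333)[:2],interpolation=cv2.INTER_CUBIC)]))
E
```

```text
corners [ 33.  -29.6] [33.  32.8]
edges low [-35.8 -30. ] [-35.8  35.6]
base corners [ 62.8 -57.1] [61.7 61.2]
screws [ 24.6 -22.6] [24.2 25.5]
shutter [ 13.8 -11.7] [13.8 14.5]
rib base L/R [-19.7 -10.1] [-19.7  12.7] ribtop far [-23.   -9.8]
guides end [  8.4 -13.3] [ 8.4 16.5]
tip [0.2 1. ]
```

Request:
carry_out(targets=[{"x": -0.8, "y": 0.05, "z": 0, "ax": 0, "ay": 0, "az": 0, "fingers": 0}, {"x": 0, "y": 0, "z": 0.8, "ax": 0, "ay": 0, "az": 0, "fingers": 0}, {"x": 0, "y": 0, "z": 1.2, "ax": 0, "ay": 0, "az": 0, "fingers": 0}, {"x": 0, "y": 0, "z": 1.2, "ax": 0, "ay": 0, "az": 0, "fingers": 0}, {"x": 0, "y": 0, "z": 0.8, "ax": 0, "ay": 0, "az": 0, "fingers": 0}, {"x": 0, "y": 0, "z": 0.6, "ax": 0, "ay": 0, "az": 0, "fingers": 0}, {"x": 0, "y": 0, "z": 0.3, "ax": 0, "ay": 0, "az": 0, "fingers": 0}, {"x": 0, "y": 0, "z": 0, "ax": 0, "ay": 0, "az": 0, "fingers": 0}])

```text
time: 8.4
position: [469.9, -187.0, 221.9]
eef_rot: [180.0, -0.0, 153.1]
force: [0.5, 0.5, -1.1]
grip_width: 0.233
finger_force: 45.0
```

Request:
carry_out(targets=[{"x": 0, "y": 0, "z": 0, "ax": 0, "ay": 0, "az": 0, "fingers": 0}, {"x": 0, "y": 0, "z": 0, "ax": 0, "ay": 0, "az": 0, "fingers": 0}, {"x": 0, "y": 0, "z": 0, "ax": 0, "ay": 0, "az": 0, "fingers": 0}, {"x": -0.3, "y": 0, "z": 0, "ax": 0, "ay": 0, "az": 0, "fingers": 0}, {"x": -0.3, "y": 0, "z": 0, "ax": 0, "ay": 0, "az": 0, "fingers": 0}, {"x": -0.3, "y": 0, "z": 0, "ax": 0, "ay": 0, "az": 0, "fingers": 0}, {"x": -0.3, "y": 0, "z": 0, "ax": 0, "ay": 0, "az": 0, "fingers": 0}, {"x": 0, "y": 0, "z": 0, "ax": 0, "ay": 0, "az": 0, "fingers": 0}])

```text
time: 9.4
position: [480.8, -192.5, 221.9]
eef_rot: [-180.0, -0.0, 153.1]
force: [0.2, -0.8, -1.0]
grip_width: 0.232
finger_force: 45.0
```

```bash
python3 - <<'E'
from h import *
print(delta(462,-184,271,153))
w=snap('wrist','w4'); s=snap('scene','s4'); d=snap('side','d4')
A=cv2.resize(w['color'][100:210,180:320],(509,400),interpolation=cv2.INTER_CUBIC)
i=s['color'][170:220,170:235]; j=d['color'][195:245,210:275]
B=np.vstack([cv2.resize(i,(260,200),interpolation=cv2.INTER_CUBIC),cv2.resize(j,(260,200),interpolation=cv2.INTER_CUBIC)])
cv2.imwrite('pics/c4.png',np.hstack([A,B]))
E
```

```text
(array([ 2.06, -0.09, -4.91]), 'az', np.float64(0.001), 'p', array([ 480.8, -192.5,  221.9]), array([-180.  ,   -0.  ,  153.08]), 't', 9.4, 'F', array([ 0.2, -0.8, -1. ]), 'g', 21.19514598469575, 44.99981224536896)
```

View pics/c4.png

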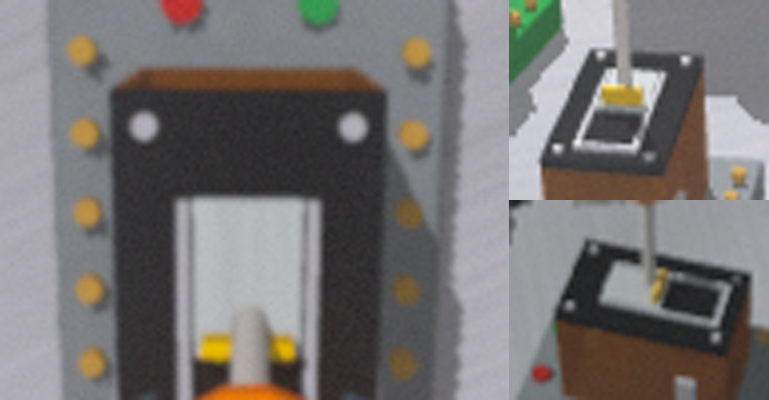

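The rod tip is against the rib's -x face, centred between the guides (left view (250,320), guides at 183 and 312), and the shutter has started to move. I'll keep pushing.

Request:
carry_out(targets=[{"x": -0.2, "y": 0, "z": 0, "ax": 0, "ay": 0, "az": 0, "fingers": 0}, {"x": -0.3, "y": 0, "z": 0, "ax": 0, "ay": 0, "az": 0, "fingers": 0}, {"x": -0.3, "y": 0, "z": 0, "ax": 0, "ay": 0, "az": 0, "fingers": 0}, {"x": -0.3, "y": 0, "z": 0, "ax": 0, "ay": 0, "az": 0, "fingers": 0}, {"x": -0.3, "y": 0, "z": 0, "ax": 0, "ay": 0, "az": 0, "fingers": 0}, {"x": -0.3, "y": 0, "z": 0, "ax": 0, "ay": 0, "az": 0, "fingers": 0}, {"x": -0.15, "y": 0, "z": 0, "ax": 0, "ay": 0, "az": 0, "fingers": 0}, {"x": 0, "y": 0, "z": 0, "ax": 0, "ay": 0, "az": 0, "fingers": 0}])

```text
time: 10.55
position: [497.2, -200.8, 221.9]
eef_rot: [-180.0, 0.0, 153.1]
force: [-0.2, -0.1, -0.5]
grip_width: 0.229
finger_force: 45.0
```

Request:
carry_out(targets=[{"x": 0, "y": 0, "z": 0, "ax": 0, "ay": 0, "az": 0, "fingers": 0}, {"x": 0, "y": 0, "z": 0, "ax": 0, "ay": 0, "az": 0, "fingers": 0}, {"x": -0.05, "y": 0, "z": 0, "ax": 0, "ay": 0, "az": 0, "fingers": 0}, {"x": -0.05, "y": 0, "z": 0, "ax": 0, "ay": 0, "az": 0, "fingers": 0}, {"x": 0, "y": 0, "z": 0, "ax": 0, "ay": 0, "az": 0, "fingers": 0}, {"x": 0, "y": 0, "z": 0, "ax": 0, "ay": 0, "az": 0, "fingers": 0}, {"x": 0, "y": 0, "z": 0, "ax": 0, "ay": 0, "az": 0, "fingers": 0}, {"x": 0, "y": 0, "z": 0, "ax": 0, "ay": 0, "az": 0, "fingers": 0}])

```text
time: 11.55
position: [498.0, -201.2, 221.9]
eef_rot: [-180.0, -0.0, 153.1]
force: [-0.9, 0.3, 0.0]
grip_width: 0.234
finger_force: 45.0
```

Request:
carry_out(targets=[{"x": -0.05, "y": 0, "z": 0, "ax": 0, "ay": 0, "az": 0, "fingers": 0}, {"x": -0.05, "y": 0, "z": 0, "ax": 0, "ay": 0, "az": 0, "fingers": 0}, {"x": 0, "y": 0, "z": 0, "ax": 0, "ay": 0, "az": 0, "fingers": 0}, {"x": 0, "y": 0, "z": 0, "ax": 0, "ay": 0, "az": 0, "fingers": 0}, {"x": 0, "y": 0, "z": 0, "ax": 0, "ay": 0, "az": 0, "fingers": 0}, {"x": 0, "y": 0, "z": 0, "ax": 0, "ay": 0, "az": 0, "fingers": 0}, {"x": 0, "y": 0, "z": 0, "ax": 0, "ay": 0, "az": 0, "fingers": 0}, {"x": 0, "y": 0, "z": 0, "ax": 0, "ay": 0, "az": 0, "fingers": 0}])

```text
time: 12.55
position: [498.9, -201.7, 221.9]
eef_rot: [-180.0, 0.0, 153.1]
force: [-0.5, -0.0, -0.8]
grip_width: 0.237
finger_force: 45.0
```

Request:
carry_out(targets=[{"x": -0.05, "y": 0, "z": 0, "ax": 0, "ay": 0, "az": 0, "fingers": 0}, {"x": -0.03, "y": 0, "z": 0, "ax": 0, "ay": 0, "az": 0, "fingers": 0}, {"x": 0, "y": 0, "z": 0, "ax": 0, "ay": 0, "az": 0, "fingers": 0}, {"x": 0, "y": 0, "z": 0, "ax": 0, "ay": 0, "az": 0, "fingers": 0}, {"x": 0, "y": 0, "z": 0, "ax": 0, "ay": 0, "az": 0, "fingers": 0}, {"x": 0, "y": 0, "z": 0, "ax": 0, "ay": 0, "az": 0, "fingers": 0}, {"x": 0, "y": 0, "z": 0, "ax": 0, "ay": 0, "az": 0, "fingers": 0}, {"x": 0, "y": 0, "z": 0, "ax": 0, "ay": 0, "az": 0, "fingers": 0}])

```text
time: 13.55
position: [499.6, -202.0, 221.9]
eef_rot: [-180.0, -0.0, 153.1]
force: [-2.8, 1.4, 0.2]
grip_width: 0.234
finger_force: 45.0
```

Request:
carry_out(targets=[{"x": -0.06, "y": 0, "z": 0, "ax": 0, "ay": 0, "az": 0, "fingers": 0}, {"x": 0, "y": 0, "z": 0, "ax": 0, "ay": 0, "az": 0, "fingers": 0}, {"x": 0, "y": 0, "z": 0, "ax": 0, "ay": 0, "az": 0, "fingers": 0}, {"x": 0, "y": 0, "z": 0, "ax": 0, "ay": 0, "az": 0, "fingers": 0}, {"x": 0, "y": 0, "z": 0, "ax": 0, "ay": 0, "az": 0, "fingers": 0}, {"x": 0, "y": 0, "z": 0, "ax": 0, "ay": 0, "az": 0, "fingers": 0}, {"x": 0, "y": 0, "z": 0, "ax": 0, "ay": 0, "az": 0, "fingers": 0}, {"x": 0, "y": 0, "z": 0, "ax": 0, "ay": 0, "az": 0, "fingers": 0}])

```text
time: 14.55
position: [500.0, -202.3, 221.9]
eef_rot: [-180.0, -0.0, 153.1]
force: [-4.5, 2.5, 1.3]
grip_width: 0.233
finger_force: 45.0
```

```bash
python3 - <<'E'
from h import *
print(delta(462,-184,271,153))
w=snap('wrist','w5'); s=snap('scene','s5'); d=snap('side','d5')
A=cv2.resize(w['color'][80:200,180:320],(467,400),interpolation=cv2.INTER_CUBIC)
i=s['color'][170:220,170:235]; j=d['color'][195:245,210:275]
B=np.vstack([cv2.resize(i,(260,200),interpolation=cv2.INTER_CUBIC),cv2.resize(j,(260,200),interpolation=cv2.INTER_CUBIC)])
cv2.imwrite('pics/c5.png',np.hstack([A,B]))
E
```

```text
(array([ 4.22, -0.09, -4.91]), 'az', np.float64(0.001), 'p', array([ 500. , -202.3,  221.9]), array([-1.8000e+02, -2.0000e-02,  1.5308e+02]), 't', 14.55, 'F', array([-4.5,  2.5,  1.3]), 'g', 21.269932293176613, 45.00029504299164)
```

View pics/c5.png

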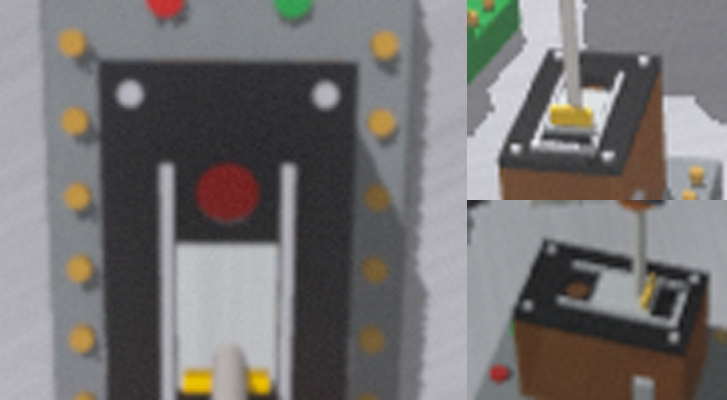

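The shutter is fully open: the force rises at the stop, the round hole with the red button shows at (228,193) in the left view, and the plate edge is at y=243, clear of it.

```bash
python3 - <<'E'
from h import *
w=load('w5'); Rt,p=pose(w['state']); k=467/140
f=lambda x,y,z: (Rt.T@(atz(w,180+x/k,80+y/k,z)-p))[:2].round(1)
for l,q in dict(hole=(228,193,114),holeL=(197,193,114),holeR=(260,193,114),up=(228,163,114),dn=(228,222,114),tip=(229,362,121),edge=(228,243,117.5)).items(): print(l,f(*q))
# colour centroid
im=w['color'].astype(int); m=((im[...,2]>70)&(im[...,1]<45)&(im[...,0]<45)); m[:125]=0;m[:,:225]=0;m[160:]=0;m[:,275:]=0
v,u=np.nonzero(m); print(len(u),u.mean(),v.mean(),(Rt.T@(atz(w,u.mean()+.5,v.mean()+.5,114)-p))[:2])
E
```

```text
hole [42.3  1. ]
holeL [42.3 -6.9]
holeR [42.3  9.1]
up [49.7  1. ]
dn [34.9  1. ]
tip [-0.1  1.2]
edge [30.1  1. ]
248 247.8548387096774 136.68548387096774 [42.82397695  0.97036412]
```

Request:
carry_out(targets=[{"x": 0.3, "y": 0, "z": 0, "ax": 0, "ay": 0, "az": 0, "fingers": 0}, {"x": 0.3, "y": 0, "z": -0.5, "ax": 0, "ay": 0, "az": 0, "fingers": 0}, {"x": 0.9, "y": 0, "z": -0.5, "ax": 0, "ay": 0, "az": 0, "fingers": 0}, {"x": 1.1, "y": 0, "z": 0, "ax": 0, "ay": 0, "az": 0, "fingers": 0}, {"x": 0.9, "y": 0, "z": 0, "ax": 0, "ay": 0, "az": 0, "fingers": 0}, {"x": 0.65, "y": 0, "z": 0, "ax": 0, "ay": 0, "az": 0, "fingers": 0}, {"x": 0, "y": 0, "z": 0, "ax": 0, "ay": 0, "az": 0, "fingers": 0}, {"x": 0, "y": 0, "z": 0, "ax": 0, "ay": 0, "az": 0, "fingers": 0}])

```text
time: 15.7
position: [463.4, -183.6, 232.0]
eef_rot: [180.0, 0.0, 153.1]
force: [-0.3, -0.3, -0.4]
grip_width: 0.236
finger_force: 45.0
```

```bash
python3 - <<'E'
from h import *
print(delta(463.2,-183.6,231.9,153))
w=snap('wrist','w6'); s=snap('scene','s6'); d=snap('side','d6')
A=cv2.resize(w['color'][110:220,180:320],(509,400),interpolation=cv2.INTER_CUBIC)
i=s['color'][170:220,170:235]; j=d['color'][195:245,210:275]
B=np.vstack([cv2.resize(i,(260,200),interpolation=cv2.INTER_CUBIC),cv2.resize(j,(260,200),interpolation=cv2.INTER_CUBIC)])
cv2.imwrite('pics/c6.png',np.hstack([A,B]))
E
```

```text
(array([ 0.02, -0.  ,  0.01]), 'az', np.float64(0.001), 'p', array([ 463.4, -183.6,  232. ]), array([1.8000e+02, 1.0000e-02, 1.5308e+02]), 't', 15.7, 'F', array([-0.3, -0.3, -0.4]), 'g', 21.5033544767279, 44.99992847442627)
```

View pics/c6.png

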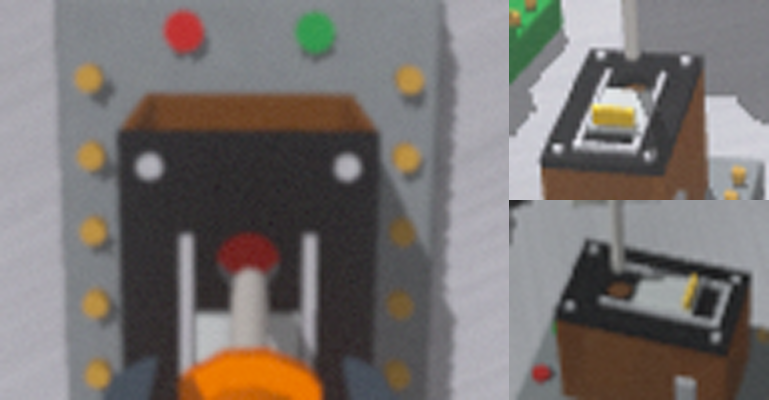

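```bash
python3 - <<'E'
from h import *
w=load('w6'); Rt,p=pose(w['state']); k=509/140
f=lambda x,y,z: (Rt.T@(atz(w,180+x/k,110+y/k,z)-p))[:2].round(1)
print('hole top',f(248,233,114),'L',f(217,256,114),'R',f(280,256,114),'plate far',f(248,131,114),'tip far',f(249,268,131),'shutter edge',f(210,313,117.5))
E
```

```text
hole top [8.6 0.9] L [ 2.7 -6.9] R [2.7 8.8] plate far [33.9  0.9] tip far [4.1 1.1] shutter edge [-11.   -8.6]
```

Rod and hole agree within 1 mm (hole at (248,262), tip at (249,280)), so I can descend.

Request:
carry_out(targets=[{"x": 0.05, "y": 0, "z": 0.6, "ax": 0, "ay": 0, "az": 0, "fingers": 0}, {"x": 0, "y": 0, "z": 0.8, "ax": 0, "ay": 0, "az": 0, "fingers": 0}, {"x": 0, "y": 0, "z": 0.8, "ax": 0, "ay": 0, "az": 0, "fingers": 0}, {"x": 0, "y": 0, "z": 0.8, "ax": 0, "ay": 0, "az": 0, "fingers": 0}, {"x": 0, "y": 0, "z": 0.6, "ax": 0, "ay": 0, "az": 0, "fingers": 0}, {"x": 0, "y": 0, "z": 0.3, "ax": 0, "ay": 0, "az": 0, "fingers": 0}, {"x": 0, "y": 0, "z": 0, "ax": 0, "ay": 0, "az": 0, "fingers": 0}, {"x": 0, "y": 0, "z": 0, "ax": 0, "ay": 0, "az": 0, "fingers": 0}])

```text
time: 16.85
position: [462.8, -183.4, 193.2]
eef_rot: [180.0, 0.0, 153.1]
force: [-0.1, -0.5, -0.4]
grip_width: 0.237
finger_force: 45.0
```

Request:
carry_out(targets=[{"x": 0, "y": 0, "z": 0.1, "ax": 0, "ay": 0, "az": 0, "fingers": 0}, {"x": 0, "y": 0, "z": 0.1, "ax": 0, "ay": 0, "az": 0, "fingers": 0}, {"x": 0, "y": 0, "z": 0.1, "ax": 0, "ay": 0, "az": 0, "fingers": 0}, {"x": 0, "y": 0, "z": 0.1, "ax": 0, "ay": 0, "az": 0, "fingers": 0}, {"x": 0, "y": 0, "z": 0, "ax": 0, "ay": 0, "az": 0, "fingers": 0}, {"x": 0, "y": 0, "z": 0, "ax": 0, "ay": 0, "az": 0, "fingers": 0}, {"x": 0, "y": 0, "z": 0, "ax": 0, "ay": 0, "az": 0, "fingers": 0}, {"x": 0, "y": 0, "z": 0, "ax": 0, "ay": 0, "az": 0, "fingers": 0}])

```text
time: 17.85
position: [462.7, -183.3, 189.0]
eef_rot: [-180.0, 0.0, 153.1]
force: [-0.0, 0.1, 0.9]
grip_width: 0.234
finger_force: 45.0
```

Request:
carry_out(targets=[{"x": 0, "y": 0, "z": 0.1, "ax": 0, "ay": 0, "az": 0, "fingers": 0}, {"x": 0, "y": 0, "z": 0.1, "ax": 0, "ay": 0, "az": 0, "fingers": 0}, {"x": 0, "y": 0, "z": 0.1, "ax": 0, "ay": 0, "az": 0, "fingers": 0}, {"x": 0, "y": 0, "z": 0.1, "ax": 0, "ay": 0, "az": 0, "fingers": 0}, {"x": 0, "y": 0, "z": 0, "ax": 0, "ay": 0, "az": 0, "fingers": 0}, {"x": 0, "y": 0, "z": 0, "ax": 0, "ay": 0, "az": 0, "fingers": 0}, {"x": 0, "y": 0, "z": 0, "ax": 0, "ay": 0, "az": 0, "fingers": 0}, {"x": 0, "y": 0, "z": 0, "ax": 0, "ay": 0, "az": 0, "fingers": 0}])

```text
time: 18.85
position: [462.8, -183.3, 185.0]
eef_rot: [180.0, 0.0, 153.1]
force: [-1.1, 0.3, 3.2]
grip_width: 0.237
finger_force: 45.0
```

Request:
carry_out(targets=[{"x": 0, "y": 0, "z": 0.1, "ax": 0, "ay": 0, "az": 0, "fingers": 0}, {"x": 0, "y": 0, "z": 0.05, "ax": 0, "ay": 0, "az": 0, "fingers": 0}, {"x": 0, "y": 0, "z": 0, "ax": 0, "ay": 0, "az": 0, "fingers": 0}, {"x": 0, "y": 0, "z": 0, "ax": 0, "ay": 0, "az": 0, "fingers": 0}, {"x": 0, "y": 0, "z": 0, "ax": 0, "ay": 0, "az": 0, "fingers": 0}, {"x": 0, "y": 0, "z": 0, "ax": 0, "ay": 0, "az": 0, "fingers": 0}, {"x": 0, "y": 0, "z": 0, "ax": 0, "ay": 0, "az": 0, "fingers": 0}, {"x": 0, "y": 0, "z": 0, "ax": 0, "ay": 0, "az": 0, "fingers": 0}])

```text
time: 19.85
position: [462.7, -183.3, 183.5]
eef_rot: [180.0, 0.0, 153.1]
force: [0.3, -0.6, 5.3]
grip_width: 0.235
finger_force: 45.0
```

Request:
carry_out(targets=[{"x": 0, "y": 0, "z": 0.05, "ax": 0, "ay": 0, "az": 0, "fingers": 0}, {"x": 0, "y": 0, "z": 0, "ax": 0, "ay": 0, "az": 0, "fingers": 0}, {"x": 0, "y": 0, "z": 0, "ax": 0, "ay": 0, "az": 0, "fingers": 0}, {"x": 0, "y": 0, "z": 0, "ax": 0, "ay": 0, "az": 0, "fingers": 0}, {"x": 0, "y": 0, "z": 0, "ax": 0, "ay": 0, "az": 0, "fingers": 0}, {"x": 0, "y": 0, "z": 0, "ax": 0, "ay": 0, "az": 0, "fingers": 0}, {"x": 0, "y": 0, "z": 0, "ax": 0, "ay": 0, "az": 0, "fingers": 0}, {"x": 0, "y": 0, "z": 0, "ax": 0, "ay": 0, "az": 0, "fingers": 0}])

```text
time: 20.85
position: [462.7, -183.3, 182.9]
eef_rot: [-180.0, 0.0, 153.1]
force: [-0.3, 0.3, 4.8]
grip_width: 0.233
finger_force: 45.0
```

Request:
carry_out(targets=[{"x": 0, "y": 0, "z": 0.05, "ax": 0, "ay": 0, "az": 0, "fingers": 0}, {"x": 0, "y": 0, "z": 0, "ax": 0, "ay": 0, "az": 0, "fingers": 0}, {"x": 0, "y": 0, "z": 0, "ax": 0, "ay": 0, "az": 0, "fingers": 0}, {"x": 0, "y": 0, "z": 0, "ax": 0, "ay": 0, "az": 0, "fingers": 0}, {"x": 0, "y": 0, "z": 0, "ax": 0, "ay": 0, "az": 0, "fingers": 0}, {"x": 0, "y": 0, "z": 0, "ax": 0, "ay": 0, "az": 0, "fingers": 0}, {"x": 0, "y": 0, "z": 0, "ax": 0, "ay": 0, "az": 0, "fingers": 0}, {"x": 0, "y": 0, "z": 0, "ax": 0, "ay": 0, "az": 0, "fingers": 0}])

```text
time: 21.85
position: [462.8, -183.4, 182.7]
eef_rot: [180.0, 0.0, 153.1]
force: [-1.2, 1.1, 8.5]
grip_width: 0.234
finger_force: 45.0
```

```bash
python3 - <<'E'
from h import *
F=[]
for _ in range(8): env.get_image('side'); s=env.state(); F.append(np.r_[s['force'],s['position'][2]])
print(np.mean(F,0),s['time'])
E
```

```text
[-1.01651984e+00  6.84081564e-02  8.80954417e+00  1.82709848e+02] 22.25
```

The mean force is 8.8 N, above the 6 N spring force, and the travel has stalled, so the button is on its stop without being forced.

```bash
python3 -c "
from plant import env
print(env.finish_job())"
```

```text
the job is handed in; nothing more can be done
None
```

The job is handed in: I slid the shutter fully open with the rod, then pressed the button down to its stop at about 9 N, and the rod is still gripped and holding it down.

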